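Set the oil tin under the tin punch

TASK

Without lifting or tipping the oil tin, slide it over the counter until the middle of the ring stamped on its lid is under the tin punch's raised spike. Then push the punch's black knob down until the spike's tip rests on the lid inside the ring, and leave tin and spike so, ready for piercing. Leave the food can, the two jars, the fish tin and the biscuit tin where they stand.

Things in the scene. Friction and masses are not known exactly. Their poses are not given: they have to be found in the camera images.
- tin: full oil tin, about 0.75 kg, loose on the counter: a rectangular can 180 x 100 x 60 mm tall (its x, y, z), plain metal lid, green sides, smooth bottom that slides easily; a black handle on the lid at its -x end, a stamped ring on the lid near its +x end; origin under its centre
- tin_mark (a point): middle of the ring stamped on the tin's lid, on the lid's surface, at (62, 18, 60) mm in the tin's frame: a dark flat ring of 16 mm inner and 24 mm outer diameter with a small dark dot in its middle
- tin_handle (a point): middle of the tin's handle, at (-45, 0, 88) mm in the tin's frame: a straight flat-sided bar along the tin's x, 80 mm long, 12 mm wide and 16 mm tall (80 to 96 mm above the counter, 20 mm free under it), with a leg down to the lid at each end
- punch: tin punch, fixed to the counter: dark foot 100 x 110 x 20 mm, a column 36 mm square and 160 mm tall, and from it an arm 34 mm wide reaching 170 mm along the punch's -y, between 116 and 150 mm above the counter, ending in a round bushing of 34 mm diameter (108 to 158 mm high) that guides the plunger; origin under the column's centre
- plunger (a joint): how far the plunger (rod with spike and knob) has been pushed down, in m: 0 is fully up (tip 85 mm above the counter), 0.025 puts the tip at the height of the tin's lid, 0.04 is its lower stop; it starts nearly up, takes about 4 N to move and stays where it is left
- spike_tip (a point): lower tip of the spike, 4 mm across, pointing down; it lies 170 mm along the punch's -y from the column
- knob_top (a point): centre of the flat top of the plunger's black knob (44 mm across, 20 mm thick), 140 mm above the spike's tip
- food_can: closed steel food can, 74 mm across, 110 mm tall; origin under its centre; a bystander
- glass_jar: glass jar with steel cap, 72 mm across, 120 mm tall; origin under its centre; a bystander
- spice_jar: small amber glass jar with black cap, 46 mm across, 100 mm tall; origin under its centre; a bystander
- fish_tin: flat fish tin with a paper label, 60 x 105 x 25 mm tall (x, y, z); origin under its centre; a bystander
- biscuit_tin: white biscuit tin with a steel lid, no handle, 154 x 114 x 76 mm tall; origin under its centre; a bystander
There are look-alikes about, which are no part of the job. Leave any red look-alike of the tin alone.

How it is judged:
By the outcome, as a careful person would: the job done as asked, in the order asked, and still so for the second after the job is handed in, with the robot touching nothing.
It also fails if it takes over 51 s, if anything falls off the work surface, if the arm or the gripper's body presses on something with over 40 N, if the wrist force passes 120 N, or if a joint passes its speed limit or range.

ROBOT

A 6-joint arm with a two-finger parallel gripper is mounted at the origin on the work surface. World frame = base frame: x ahead of the robot, y to its left, z up, the work surface at z = 0. Lengths are in m, angles in rad, forces in N, time in s.
With the tool pointing down it reaches from about 0.275 to 0.775 m from the base axis. Payload 14.6 kg.
Tool frame: the origin (TCP) lies midway between the tips of the shut fingers; the grasp point (between the pads) lies 19 mm behind it; z points along the fingers, y is the line along which they close (so a half turn about z gives the same grasp; the last joint's range is limited). The gripper opens to 85 mm and grips with 20 to 120 N. Pads are 22 mm wide; open, the fingers measure 114 mm over their backs; the gripper's body (76 mm by 85 mm) begins 54 mm behind the grasp point. The pads swing forward as they close: fully open they stand 13 mm farther back than shut.
Start: joints at [1.186, 0.263, -0.048, 1.259, 0, 1.415], TCP at [0.12, 0.511, 0.231] pointing down, gripper open.
Joint ranges: [-2.65, 2.65], [-0.89, 1.7], [-1.18, 1.37], [-2.13, 2.11], [-1.35, 1.29], [-3.14, 3.14]. Speed limits (rad/s): [1.89, 1.89, 2.57, 2.79, 3.14, 3.14].

INTERFACE

Orientations are given as a rotation vector (axis times angle).
In Python, from plant import ctrl gives the robot as it stands.
- The arm moves only by the tool send_rows, never from a script. Its argument "plan" is a list that holds one entry, the list of rows, each a list of 6 numbers: the shift along the tool's x, y, z each as a share of 0.5 m, from -1 to 1, then the turn, a rotation vector about the tool's x, y, z each as a share of 180 degrees, from -1 to 1. In form: [[[dx, dy, dz, ax, ay, az], ...]]. A call has 1 to 10 rows; each row is the pose to reach, as a shift and turn from the pose commanded when the call began, along the tool's axes at that moment, turning the shorter way round; what a row does not reach only later rows make up. A row lasts 1/10 s, in which the tool goes at most 50 mm and 8.59 degrees, less where a joint would pass 70% of its speed; a pose out of reach is approached as far as the arm can. A call with a number of a shift or a turn outside -1 to 1 is refused whole. A call with a gripper value outside its range is refused whole. "claw" is the finger opening in mm, from 0 to 85.4, set as the call begins (left out, the last holds). The fingers move at their own pace and stop on an object; "squeeze" is the grip in N (left out, the last holds). Time passes only in rows, so rows that repeat a pose let the fingers close. It gives the time, the measured TCP pose, the force, the opening and the grip force at its end, in the units of the state.
- ctrl.get_state(): the state, without advancing time (a new reading comes with each control period).
- ctrl.read_camera(name): name is "scene" or "top" or "wrist"; returns (picture, depth): 400x640x3 uint8, blue, green, red; 400x640 float32, m along the optical axis (not along the pixel's ray), 0 where there is no reading.
- ctrl.camera_params(name): a dict with "fx", "fy", "cx", "cy" (pixels), "pose" (4x4, takes a point from camera to world coordinates). Camera axes: x right, y down, z forward; pixel columns grow to the right and rows downward; lengths in m; the calibration is good to about 2 mm. A picture is of the moment at which its call begins: read the wrist's pose just before it. camera_params takes no time and is no camera call; for the wrist camera it gives the pose at the moment of the call.
- ctrl.hand_in(): hands the job in; it is judged then, once.
The state is a dict: "time": time; "joint_positions": joint angles; "joint_vel": joint speeds; "joint_torque": joint torques, N m; "eef_pos": TCP position; "tcp_rot": TCP orientation; "force": force on the tool from outside, world axes, zero at the start; "torque": the same for the moment, N m; "grip_width": finger opening in m; "grasp_force": force on a finger pad.
Only numpy, scipy, OpenCV 4.12 (cv2) and the standard library are available. Lean on these libraries where they do the work, as an engineer would, in place of code of your own. Each camera call takes 0.05 s, during which the arm holds its last target. There are 200 camera calls.

## Working session

There is one attempt and no reset: what is moved stays moved. The work goes in short steps, Python scripts to look and compute and a tool call to move; the robot and the scene stay as the last step left them, time stands still between calls to the robot, and variables do not carry over. Pictures are saved under pics/ and viewed, at most 10 in all, crops included, and the job is handed in when it is done.

Besides the shell and the picture viewer there is one more tool, called as name([rows], argument=value, ...), one row to a line, values as JSON. send_rows: Moves the arm, as the interface text tells. Its arguments: {"type":"object","properties":{"plan":{"type":"array","items":{"type":"array","items":{"type":"array","items":{"type":"number","minimum":-1,"maximum":1}}}},"claw":{"type":"number"},"squeeze":{"type":"number"}},"required":["plan"]}

```bash
ls; mkdir -p pics; python3 - <<'E'
from plant import ctrl
import cv2,numpy as np
for n in("scene","top"):
    im,d=ctrl.read_camera(n); cv2.imwrite(f"pics/{n}0.png",im); np.savez(f"{n}0.npz",im=im,d=d,**ctrl.camera_params(n))
    p=ctrl.camera_params(n);print(n,p)
s=ctrl.get_state();print(s['time'],s['eef_pos'],s['tcp_rot'],s['force'])
E
```

```text
pics
scene {'fx': 466.7762960444101, 'fy': 466.7762960444101, 'cx': 321.7688018835996, 'cy': 196.5203863342877, 'pose': array([[-0.53310706,  0.72333349, -0.43884568,  1.15052864],
       [ 0.84598883,  0.46187451, -0.26641101,  0.32820648],
       [ 0.00998763, -0.51328413, -0.85816062,  1.35427   ],
       [ 0.        ,  0.        ,  0.        ,  1.        ]])}
top {'fx': 493.9358838082905, 'fy': 493.9358838082905, 'cx': 315.53397703503146, 'cy': 194.7381354088933, 'pose': array([[ 0.01369077, -0.99293459,  0.11787054,  0.40587225],
       [-0.99968365, -0.01607966, -0.01933997, -0.03501854],
       [ 0.02109865, -0.11756847, -0.99284062,  1.5072444 ],
       [ 0.        ,  0.        ,  0.        ,  1.        ]])}
0.1 [0.11950974 0.51096502 0.2308934 ] [-3.60199177e-01 -3.12065110e+00  1.39801097e-03] [-0.4231229  -0.08295245  0.16815533]
```

View pics/top0.png

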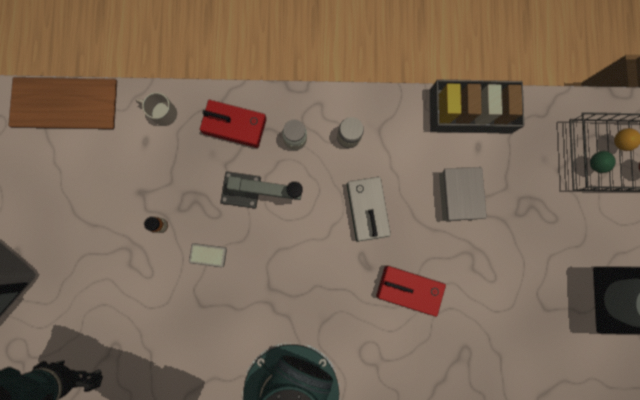

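View pics/scene0.png

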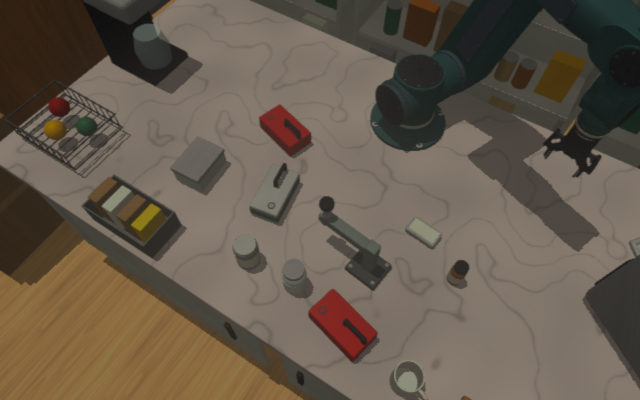

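The top view shows the grey-lidded oil tin at about (368,209), its ring at (360,188) and its handle at (371,222). The punch knob is at (294,190), its column at about (235,188), and the food can and glass jar are at (350,130) and (294,134). The two red tins are look-alikes. The scene view agrees, with the ring at (271,206) and the knob at (327,204).

```bash
cat > h.py <<'E'
import cv2,numpy as np
def load(n): return np.load(n+'.npz')
def cloud(z):
    d=z['d'];v,u=np.mgrid[0:400,0:640]
    P=np.stack([(u-z['cx'])/z['fx']*d,(v-z['cy'])/z['fy']*d,d],-1)
    return P@z['pose'][:3,:3].T+z['pose'][:3,3]
def ray(z,u,v,h):
    r=z['pose'][:3,:3]@np.array([(u-z['cx'])/z['fx'],(v-z['cy'])/z['fy'],1]);o=z['pose'][:3,3]
    return o+r*(h-o[2])/r[2]
def proj(z,p):
    c=z['pose'][:3,:3].T@(np.asarray(p)-z['pose'][:3,3]);return c[0]/c[2]*z['fx']+z['cx'],c[1]/c[2]*z['fy']+z['cy']
E
python3 - <<'E'
from h import *
np.set_printoptions(precision=4,suppress=True)
for n,t,k in(("top0",(340,395,170,248),(280,308,175,205)),("scene0",(245,305,160,225),(315,340,193,215))):
    z=load(n);W=cloud(z);Z=W[...,2];im=z['im'];hsv=cv2.cvtColor(im,cv2.COLOR_BGR2HSV)
    m=np.zeros((400,640),bool);m[t[2]:t[3],t[0]:t[1]]=1
    q=W[m&(Z>.045)&(Z<.075)];print(n,'lid z',np.median(q[:,2]),len(q))
    r=cv2.minAreaRect(q[:,:2].astype(np.float32)*1000);print('lid rect',r)
    q=W[m&(Z>.085)&(Z<.11)];print('handle',len(q),np.median(q,0),cv2.minAreaRect(q[:,:2].astype(np.float32)*1000))
    m[:]=0;m[k[2]:k[3],k[0]:k[1]]=1
    mm=m&(Z>.2);q=W[mm];print('knob',len(q),np.median(q,0))
    v,u=np.nonzero(mm);print('px',u.mean(),v.mean())
    print('table',np.median(Z[200:260,100:200]) if n=='top0' else np.median(Z[60:100,330:360]))
    cv2.imwrite(f'pics/c_{n}.png',cv2.resize(im[t[2]-40 if n=='top0' else 150:t[3]+20,215 if n=='top0' else 235:400],None,fx=4,fy=4,interpolation=cv2.INTER_CUBIC))
z=load('top0');W=cloud(z);Z=W[...,2]
m=np.zeros((400,640),bool);m[160:220,210:310]=1
for a,b in((.01,.03),(.135,.165)):
    q=W[m&(Z>a)&(Z<b)];print(a,len(q),cv2.minAreaRect(q[:,:2].astype(np.float32)*1000),np.median(q,0))
E
ls pics
```

```text
top0 lid z 0.05901065492052315 1927
lid rect ((541.1117553710938, -220.90499877929688), (180.17745971679688, 101.30510711669922), 9.902421951293945)
handle 126 [ 0.4963 -0.2284  0.0951] ((496.9756164550781, -228.6647186279297), (79.5341567993164, 13.10751724243164), 9.801695823669434)
knob 223 [ 0.5728 -0.0034  0.2193]
px 294.11210762331837 188.8878923766816
table -0.0006018935903819855
scene0 lid z 0.05845408667430352 1411
lid rect ((546.0477294921875, -221.2581329345703), (183.2345428466797, 101.69600677490234), 9.904350280761719)
handle 93 [ 0.5047 -0.2278  0.0938] ((501.2522888183594, -228.6678466796875), (80.88336944580078, 13.689820289611816), 10.938802719116211)
knob 196 [ 0.5823 -0.0021  0.2184]
px 326.06632653061223 203.54591836734693
table -0.0023850866306242002
0.01 712 ((610.3115844726562, 148.51544189453125), (140.4359893798828, 132.10328674316406), 82.66370391845703) [0.5755 0.1686 0.0188]
0.135 782 ((585.3930053710938, 80.92615509033203), (204.73931884765625, 35.66905212402344), 82.58168029785156) [0.5864 0.0996 0.1498]
c_scene0.png
c_top0.png
scene0.png
top0.png
```

View pics/c_top0.png

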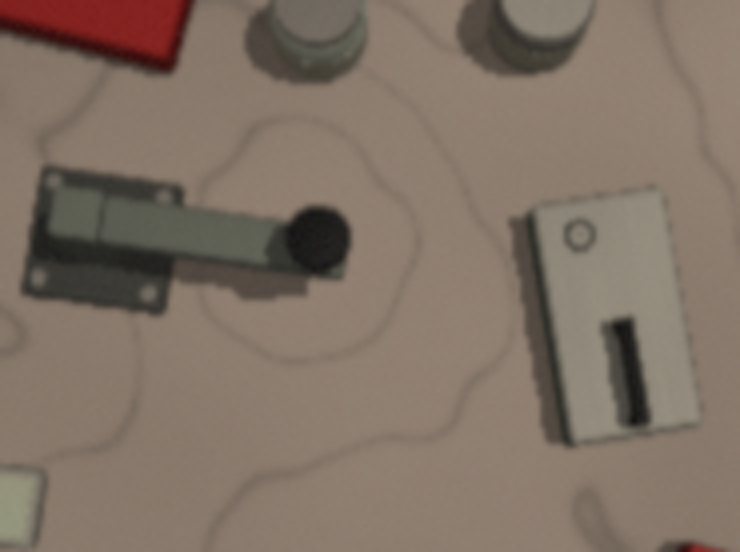

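View pics/c_scene0.png

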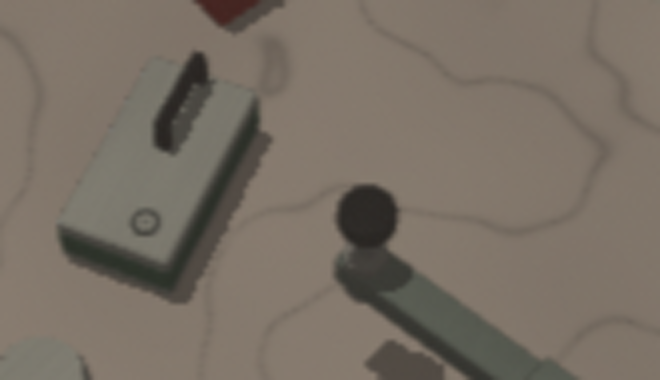

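The top crop shows the ring centre at crop (580,235), which is full-image (360,188.75), and the handle along the lid. The scene crop shows the ring at crop (145,222), full-image (271.2,205.5). I'll cross-check the ring and spike from both views.

```bash
python3 - <<'E'
from h import *
np.set_printoptions(precision=4,suppress=True)
from scipy.spatial.transform import Rotation as R
T=load('top0');S=load('scene0')
def tri(a,b):
    L=[]
    for z,(u,v) in((T,a),(S,b)):
        r=z['pose'][:3,:3]@np.array([(u-z['cx'])/z['fx'],(v-z['cy'])/z['fy'],1]);L.append((z['pose'][:3,3],r/np.linalg.norm(r)))
    A=sum(np.eye(3)-np.outer(r,r) for o,r in L);b=sum((np.eye(3)-np.outer(r,r))@o for o,r in L)
    return np.linalg.solve(A,b)
def dark(z,box):
    x0,x1,y0,y1=box;g=cv2.cvtColor(z['im'],cv2.COLOR_BGR2GRAY)[y0:y1,x0:x1].astype(float)
    w=np.clip(np.median(g)-8-g,0,None);v,u=np.mgrid[y0:y1,x0:x1];return (u*w).sum()/w.sum(),(v*w).sum()/w.sum()
r1=dark(T,(354,367,183,196));r2=dark(S,(265,278,200,212))
print('ring',r1,r2,ray(T,*r1,.06),ray(S,*r2,.06),tri(r1,r2))
k=[]
for z,b in((T,(280,308,175,205)),(S,(315,340,193,215))):
    Z=cloud(z)[...,2];m=np.zeros(Z.shape,bool);m[b[2]:b[3],b[0]:b[1]]=1;m&=Z>.19
    zt=np.percentile(Z[m],90);m&=Z>zt-.008
    v,u=np.nonzero(m);c=cv2.minAreaRect(np.c_[u,v].astype(np.float32));k.append((u.mean(),v.mean()));print(zt,m.sum(),k[-1],c,ray(z,*k[-1],.22))
print('knob',tri(*k))
# scene arm
W=cloud(S);Z=W[...,2];m=np.zeros(Z.shape,bool);m[195:275,310:395]=1
q=W[m&(Z>.138)&(Z<.165)];print('arm scene',cv2.minAreaRect(q[:,:2].astype(np.float32)*1000))
print(R.from_rotvec([-.3602,-3.1207,.0014]).as_matrix())
E
```

```text
ring (np.float64(359.2524654832347), np.float64(188.38560157790928)) (np.float64(270.8363201911589), np.float64(205.42652329749103)) [ 0.5987 -0.1924  0.06  ] [ 0.6041 -0.1929  0.06  ] [ 0.6004 -0.1945  0.0526]
0.2229787284047064 194 (np.float64(294.24226804123714), np.float64(188.6701030927835)) ((294.0617980957031, 188.60108947753906), (15.740165710449219, 26.083703994750977), 77.00537872314453) [ 0.5738 -0.0039  0.22  ]
0.22100846420574927 167 (np.float64(326.09580838323353), np.float64(202.60479041916167)) ((326.0, 203.0), (14.0, 14.0), 90.0) [ 0.5808 -0.0031  0.22  ]
knob [ 0.5756 -0.0048  0.2106]
arm scene ((591.6185302734375, 79.85723114013672), (206.1115264892578, 39.4200553894043), 82.8739242553711)
[[-0.9737  0.2278 -0.0003]
 [ 0.2278  0.9737 -0.0009]
 [ 0.0001 -0.0009 -1.    ]]
```

send_rows([
  [[-0.54, -0.634, 0, 0, 0, -0.128], [-0.54, -0.634, 0, 0, 0, -0.128], [-0.54, -0.634, 0, 0, 0, -0.128], [-0.54, -0.634, 0, 0, 0, -0.128], [-0.54, -0.634, 0, 0, 0, -0.128], [-0.54, -0.634, 0, 0, 0, -0.128], [-0.54, -0.634, 0, 0, 0, -0.128], [-0.54, -0.634, 0, 0, 0, -0.128], [-0.54, -0.634, 0, 0, 0, -0.128], [-0.54, -0.634, 0, 0, 0, -0.128]],
], claw=60)

```text
time: 1.1
eef_pos: [0.3117, 0.1381, 0.2312]
tcp_rot: [-0.262, 3.131, -0.001]
force: [0.1, 0.3, 0.5]
grip_width: 0.0596
grasp_force: 0.0
```

send_rows([
  [[-0.247, -0.786, 0, 0, 0, -0.002], [-0.247, -0.786, 0, 0, 0, -0.002], [-0.247, -0.786, 0, 0, 0, -0.002], [-0.247, -0.786, 0, 0, 0, -0.002], [-0.247, -0.786, 0, 0, 0, -0.002], [-0.247, -0.786, 0, 0, 0, -0.002], [-0.247, -0.786, 0, 0, 0, -0.002], [-0.247, -0.786, 0, 0, 0, -0.002], [-0.247, -0.786, 0, 0, 0, -0.002], [-0.247, -0.786, 0, 0, 0, -0.002]],
])

```text
time: 2.1
eef_pos: [0.5001, -0.2259, 0.2302]
tcp_rot: [0.278, -3.128, -0.002]
force: [-1.9, 1.2, -0.1]
grip_width: 0.0598
grasp_force: 0.0
```

```bash
python3 - <<'E'
from plant import ctrl
from h import *
np.set_printoptions(precision=4,suppress=True)
p=ctrl.camera_params('wrist');im,d=ctrl.read_camera('wrist');np.savez('w1.npz',im=im,d=d,**p);cv2.imwrite('pics/w1.png',im)
s=ctrl.get_state();print(s['time'],s['eef_pos'],s['tcp_rot']);print(p['pose'])
z=load('w1');W=cloud(z);Z=W[...,2]
q=W[(Z>.087)&(Z<.105)];print(len(q),np.median(q,0),cv2.minAreaRect(q[:,:2].astype(np.float32)*1000))
print('px handle',proj(z,[.4989,-.2288,.096]),'ring',proj(z,[.6012,-.1927,.06]))
E
```

```text
2.15 [ 0.4994 -0.2245  0.2306] [ 0.2794 -3.128  -0.0017]
[[-0.1759  0.9441  0.2787  0.4296]
 [ 0.9844  0.1688  0.0496 -0.2386]
 [-0.0002  0.283  -0.9591  0.3729]
 [ 0.      0.      0.      1.    ]]
2426 [ 0.7251 -0.2304  0.0951] ((620.326171875, -216.59622192382812), (325.2864990234375, 794.9542846679688), 9.73437786102295)
px handle (np.float64(315.1340188302591), np.float64(187.1178443714422)) ring (np.float64(329.65704974349467), np.float64(263.3162427761753))
```

View pics/w1.png

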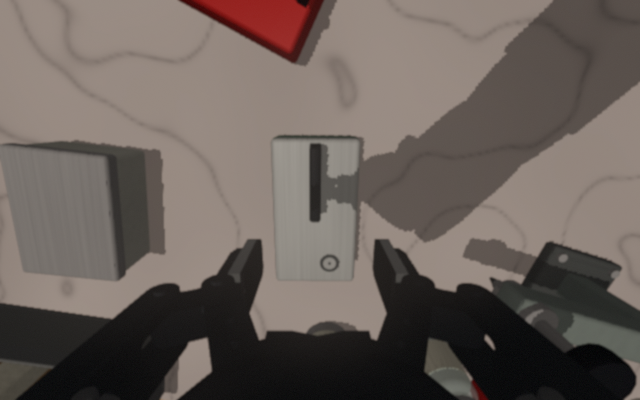

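The wrist view shows the handle at (315,182) and the ring at (329.5,263). The ring matches the predicted (329.7,263.3), so I'm descending to grip the handle.

send_rows([
  [[0.002, -0.008, 0.08, 0, 0, 0], [0.002, -0.008, 0.16, 0, 0, 0], [0.002, -0.008, 0.23, 0, 0, 0], [0.002, -0.008, 0.28, 0, 0, 0], [0.002, -0.008, 0.305, 0, 0, 0], [0.002, -0.008, 0.32, 0, 0, 0], [0.002, -0.008, 0.32, 0, 0, 0], [0.002, -0.008, 0.32, 0, 0, 0]],
])

```text
time: 2.95
eef_pos: [0.4993, -0.2286, 0.0722]
tcp_rot: [-0.281, 3.128, -0.001]
force: [-1.0, 0.2, -1.2]
grip_width: 0.0602
grasp_force: 0.0
```

send_rows([
  [[0, 0, 0, 0, 0, 0], [0, 0, 0, 0, 0, 0], [0, 0, 0, 0, 0, 0], [0, 0, 0, 0, 0, 0], [0, 0, 0, 0, 0, 0], [0, 0, 0, 0, 0, 0], [0, 0, 0, 0, 0, 0], [0, 0, 0, 0, 0, 0]],
], claw=0, squeeze=30)

```text
time: 3.75
eef_pos: [0.4992, -0.2292, 0.0717]
tcp_rot: [-0.28, 3.129, -0.0]
force: [-1.2, 0.9, 6.3]
grip_width: 0.0117
grasp_force: 31.0
```

send_rows([
  [[-0.001, 0.02, 0, 0, 0, 0], [-0.003, 0.06, 0, 0, 0, 0], [-0.005, 0.1, 0, 0, 0, 0], [-0.007, 0.14, 0, 0, 0, 0], [-0.008, 0.18, 0, 0, 0, 0], [-0.01, 0.22, 0, 0, 0, 0], [-0.012, 0.26, 0, 0, 0, 0], [-0.014, 0.29, 0, 0, 0, 0], [-0.015, 0.31, 0, 0, 0, 0], [-0.015, 0.32, 0, 0, 0, 0]],
])

```text
time: 4.75
eef_pos: [0.4783, -0.0697, 0.0716]
tcp_rot: [-0.281, 3.128, -0.001]
force: [0.2, -4.9, 5.5]
grip_width: 0.0112
grasp_force: 31.0
```

send_rows([
  [[0, 0.02, 0, 0, 0, 0], [-0.001, 0.035, 0, 0, 0, 0], [-0.002, 0.05, 0, 0, 0, 0], [-0.003, 0.06, 0, 0, 0, 0], [-0.003, 0.061, 0, 0, 0, 0], [-0.003, 0.061, 0, 0, 0, 0], [-0.003, 0.061, 0, 0, 0, 0]],
])

```text
time: 5.45
eef_pos: [0.4744, -0.0397, 0.0717]
tcp_rot: [-0.28, 3.128, 0.0]
force: [-0.1, 0.2, 8.2]
grip_width: 0.0116
grasp_force: 31.3
```

```bash
python3 - <<'E'
from plant import ctrl
from h import *
np.set_printoptions(precision=4,suppress=True)
s=ctrl.get_state();print(s['time'],s['eef_pos'],s['tcp_rot'],s['force'])
I=[]
for n in('wrist','scene'):
    p=ctrl.camera_params(n);im,d=ctrl.read_camera(n);np.savez(n+'2.npz',im=im,d=d,**p)
    u,v=map(int,proj(p,[.577,-.0035,.06]));print(n,u,v)
    v=min(max(v,50),350);u=min(max(u,70),570)
    I.append(cv2.resize(im[v-50:v+50,u-70:u+70],(770,550),interpolation=cv2.INTER_CUBIC)[::1])
cv2.imwrite('pics/w2.png',cv2.resize(np.hstack(I),(800,286)))
cv2.imwrite('pics/w2s.png',I[1])
E
```

```text
5.45 [ 0.4744 -0.0397  0.0717] [-0.2804  3.1281  0.0002] [-0.1092  0.1603  8.2252]
wrist 342 378
scene 325 227
```

View pics/w2.png

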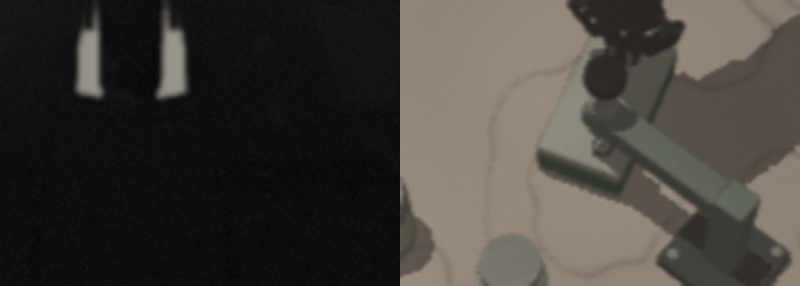

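The wrist view is blocked by the fingers. In the scene view the ring shows just below the bushing at about (325,227), so I'll look closer.

```bash
python3 - <<'E'
from h import *
z=load('scene2');im=z['im'][205:245,300:350]
im=cv2.resize(im,(750,600),interpolation=cv2.INTER_CUBIC);cv2.imwrite('pics/s2z.png',cv2.convertScaleAbs(im,alpha=1.8))
for p in([.574,-.0038,.06],[.577,-.0035,.06],[.577,-.0035,.08],[.577,-.0035,.22]):print(proj(z,p))
T=load('top0')
W=cloud(z);Z=W[...,2];m=np.zeros(Z.shape,bool);m[175:245,295:350]=1
q=W[m&(Z>.045)&(Z<.068)];print(cv2.minAreaRect(q[:,:2].astype(np.float32)*1000))
m[:]=0;m[190:215,312:342]=1;Zm=m&(Z>.2129);v,u=np.nonzero(Zm);print(u.mean(),v.mean(),np.percentile(Z[m],95))
E
```

```text
(np.float64(326.1246209459938), np.float64(226.7228781421093))
(np.float64(325.6958942747878), np.float64(227.49472522756867))
(np.float64(325.8079496032339), np.float64(224.52305222452514))
(np.float64(326.6743355472076), np.float64(201.54676224683888))
((524.87060546875, -31.787460327148438), (175.55557250976562, 101.32009887695312), 10.34632682800293)
326.2760736196319 202.48466257668713 0.22063117880235802
```

View pics/s2z.png

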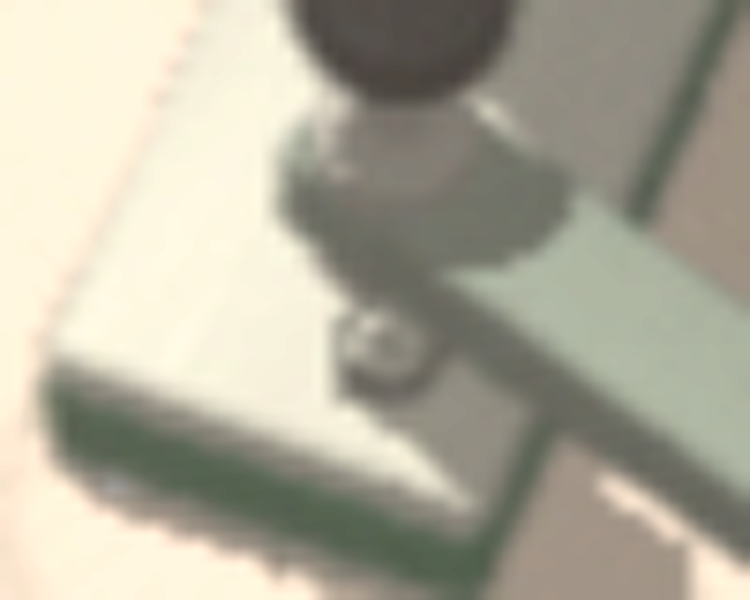

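Ring is at about (325.7,228.5) in the scene image. The spike axis carried down to lid height lands at (325.3,228.5), so they agree within about 2 mm. I'll release, rise, and press partway, then check where the tip appears.

send_rows([
  [[0, 0, 0, 0, 0, 0], [0, 0, 0, 0, 0, 0], [0, 0, 0, 0, 0, 0], [0, 0, 0, 0, 0, 0], [0, 0, 0, 0, 0, 0], [0, 0, 0, 0, 0, 0]],
], claw=50)

```text
time: 6.15
eef_pos: [0.474, -0.04, 0.0712]
tcp_rot: [0.28, -3.129, -0.0]
force: [0.3, 0.0, -0.2]
grip_width: 0.0499
grasp_force: 0.0
```

send_rows([
  [[0, 0, -0.03, 0, 0, 0], [0, 0, -0.1, 0, 0, 0], [0, 0, -0.19, 0, 0, 0], [0, 0, -0.28, 0, 0, 0], [0, 0, -0.35, 0, 0, 0], [0, 0, -0.38, 0, 0, 0], [0, 0, -0.38, 0, 0, 0], [0, 0, -0.38, 0, 0, 0]],
])

```text
time: 6.95
eef_pos: [0.474, -0.04, 0.2607]
tcp_rot: [0.28, -3.129, -0.0]
force: [-0.7, 0.1, -0.5]
grip_width: 0.05
grasp_force: 0.0
```

send_rows([
  [[-0.05, 0.008, 0, 0, 0, 0], [-0.11, 0.018, 0, 0, 0, 0], [-0.17, 0.028, 0, 0, 0, 0], [-0.205, 0.033, 0, 0, 0, 0], [-0.216, 0.035, 0, 0, 0, 0], [-0.216, 0.035, 0.02, 0, 0, 0], [-0.216, 0.035, 0.04, 0, 0, 0], [-0.216, 0.035, 0.06, 0, 0, 0], [-0.216, 0.035, 0.064, 0, 0, 0], [-0.216, 0.035, 0.064, 0, 0, 0]],
], claw=0)

```text
time: 7.95
eef_pos: [0.5767, -0.0037, 0.229]
tcp_rot: [0.28, -3.128, -0.0]
force: [-0.3, -0.2, 0.1]
grip_width: 0.0002
grasp_force: 0.0
```

send_rows([
  [[0, 0, 0.006, 0, 0, 0], [0, 0, 0.012, 0, 0, 0], [0, 0, 0.018, 0, 0, 0], [0, 0, 0.024, 0, 0, 0], [0, 0, 0.03, 0, 0, 0], [0, 0, 0.036, 0, 0, 0], [0, 0, 0.036, 0, 0, 0]],
])

```text
time: 8.65
eef_pos: [0.5772, -0.0036, 0.2109]
tcp_rot: [0.28, -3.129, -0.0]
force: [0.2, -1.1, 0.3]
grip_width: 0.0002
grasp_force: 0.0
```

```bash
python3 - <<'E'
from plant import ctrl
from h import *
s=ctrl.get_state();print(s['eef_pos'],s['force'])
im,d=ctrl.read_camera('scene');np.savez('scene3.npz',im=im,d=d,**ctrl.camera_params('scene'))
im=cv2.resize(im[205:245,300:350],(750,600),interpolation=cv2.INTER_CUBIC);cv2.imwrite('pics/s3z.png',cv2.convertScaleAbs(im,alpha=1.8))
E
```

```text
[ 0.57719238 -0.0035693   0.21087045] [ 0.20169618 -1.08605649  0.33214196]
```

View pics/s3z.png

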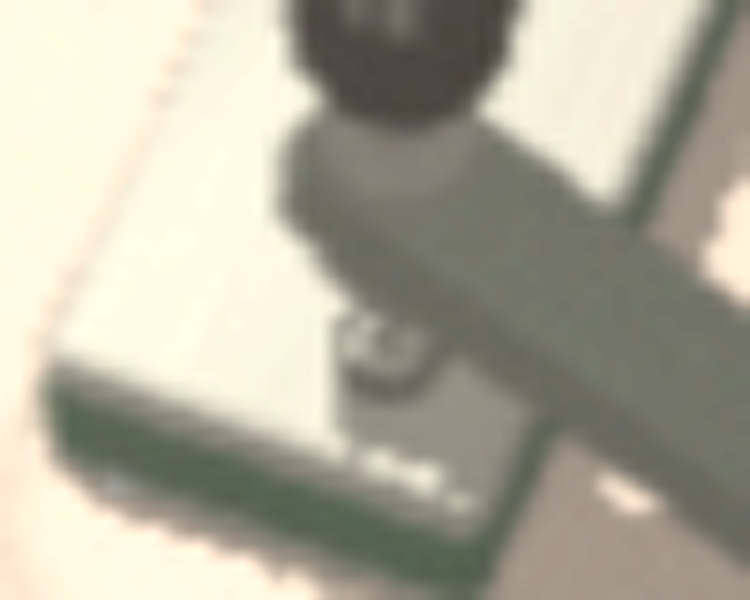

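The knob has dropped and the ring is still at zoomed (385,350). The tip is not clearly visible yet, so I'll press further.

send_rows([
  [[0, 0, 0.004, 0, 0, 0], [0, 0, 0.008, 0, 0, 0], [0, 0, 0.012, 0, 0, 0], [0, 0, 0.014, 0, 0, 0], [0, 0, 0.014, 0, 0, 0]],
])

```text
time: 9.2
eef_pos: [0.5772, -0.0036, 0.204]
tcp_rot: [0.28, -3.129, -0.0]
force: [0.5, 0.2, 0.0]
grip_width: 0.0
grasp_force: 0.0
```

```bash
python3 - <<'E'
from plant import ctrl
from h import *
s=ctrl.get_state();print(s['eef_pos'],s['force'])
a=[ctrl.read_camera('scene')[0].astype(float) for _ in range(4)];im=np.mean(a,0).astype(np.uint8);np.savez('scene4.npz',im=im,**ctrl.camera_params('scene'))
a=cv2.resize(im[215:240,312:340],(784,700),interpolation=cv2.INTER_CUBIC)[:590];cv2.imwrite('pics/s4z.png',cv2.convertScaleAbs(a,alpha=1.8))
z=load('scene4')
for p in([.577,-.0035,.06],[.577,-.0035,.065],[.579,-.0035,.06],[.577,-.0015,.06]):print((np.array(proj(z,p))-[312,215]+.5)*28)
E
```

```text
[ 0.57722426 -0.00361822  0.20403619] [0.48759374 0.24941142 0.04502035]
[397.48503969 363.85230637]
[398.26244654 343.23571478]
[387.94033351 377.4181419 ]
[412.77395955 372.49600654]
```

View pics/s4z.png

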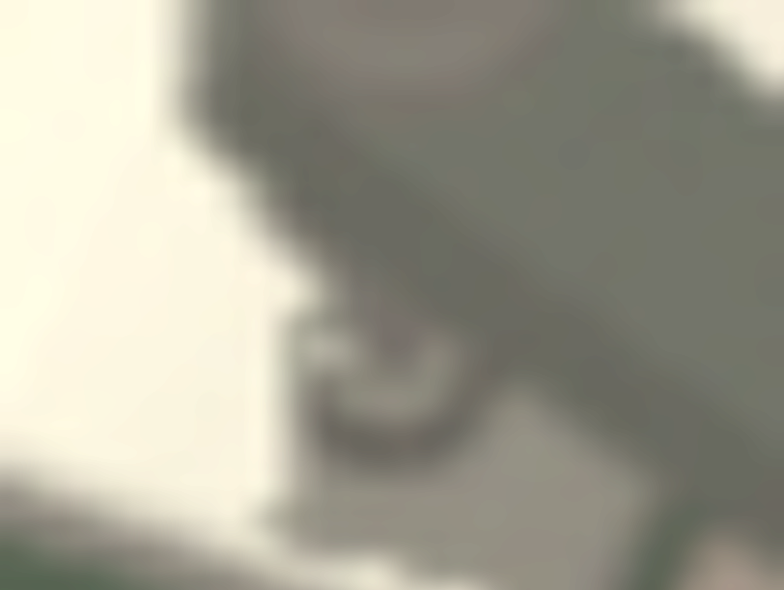

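The spike is visible at zoomed (397,355), pointing at the ring's centre at about (395,372). Allowing for the last 4 mm, that is within about 1 mm. I'll press gently to contact.

send_rows([
  [[0, 0, 0.002, 0, 0, 0], [0, 0, 0.004, 0, 0, 0], [0, 0, 0.006, 0, 0, 0]],
])

```text
time: 9.7
eef_pos: [0.5773, -0.0036, 0.2013]
tcp_rot: [-0.28, 3.129, -0.0]
force: [-0.2, -0.0, 3.4]
grip_width: -0.0002
grasp_force: 1.5
```

send_rows([
  [[0, 0, 0.001, 0, 0, 0], [0, 0, 0.002, 0, 0, 0]],
])

```text
time: 9.9
eef_pos: [0.5773, -0.0036, 0.2003]
tcp_rot: [-0.28, 3.129, -0.0]
force: [0.1, -0.5, 2.2]
grip_width: -0.0
grasp_force: 1.4
```

send_rows([
  [[0, 0, 0.001, 0, 0, 0], [0, 0, 0.002, 0, 0, 0]],
])

```text
time: 10.1
eef_pos: [0.5774, -0.0036, 0.1997]
tcp_rot: [-0.28, 3.128, -0.0]
force: [-2.7, -0.4, 12.2]
grip_width: -0.0002
grasp_force: 5.5
```

send_rows([
  [[0, 0, 0.001, 0, 0, 0], [0, 0, 0.002, 0, 0, 0]],
])

```text
time: 10.3
eef_pos: [0.5774, -0.0036, 0.1993]
tcp_rot: [-0.28, 3.128, -0.001]
force: [-5.6, -0.1, 18.7]
grip_width: 0.0004
grasp_force: 9.4
```

The force has risen to 18.7 N at a knob height of 0.1995, so the tip is on the lid. Retracting.

send_rows([
  [[0, 0, -0.004, 0, 0, 0], [0, 0, -0.02, 0, 0, 0], [0, 0, -0.08, 0, 0, 0], [0, 0, -0.16, 0, 0, 0], [-0.05, 0, -0.2, 0, 0, 0], [0.1, -0.1, -0.2, 0, 0, 0], [0.2, -0.2, -0.2, 0, 0, 0], [0.3, -0.3, -0.2, 0, 0, 0], [0.3, -0.3, -0.2, 0, 0, 0], [0.3, -0.3, -0.2, 0, 0, 0]],
])

```text
time: 11.3
eef_pos: [0.4544, -0.1797, 0.2988]
tcp_rot: [0.278, -3.129, 0.001]
force: [0.4, -0.3, 0.4]
grip_width: 0.0001
grasp_force: 0.0
```

```bash
python3 - <<'E'
from plant import ctrl
from h import *
s=ctrl.get_state();print(s['time'],s['eef_pos'],s['force'])
im,d=ctrl.read_camera('scene');np.savez('s5.npz',im=im,d=d,**ctrl.camera_params('scene'))
z=load('s5');W=cloud(z);Z=W[...,2];m=np.zeros(Z.shape,bool);m[175:245,295:350]=1
q=W[m&(Z>.045)&(Z<.068)];print(np.median(q[:,2]),cv2.minAreaRect(q[:,:2].astype(np.float32)*1000))
m[:]=0;m[190:220,312:342]=1;print('knob z',np.percentile(Z[m&(Z>.17)],90))
a=cv2.resize(im[205:245,300:350],(750,600),interpolation=cv2.INTER_CUBIC);cv2.imwrite('pics/s5z.png',cv2.convertScaleAbs(a,alpha=1.8))
E
```

```text
11.3 [ 0.45436275 -0.17970171  0.29877448] [ 0.40334074 -0.29039553  0.35756894]
0.058616427631092094 ((522.17333984375, -32.48615264892578), (182.0432891845703, 101.06562805175781), 9.916919708251953)
knob z 0.2011274171246279
```

View pics/s5z.png

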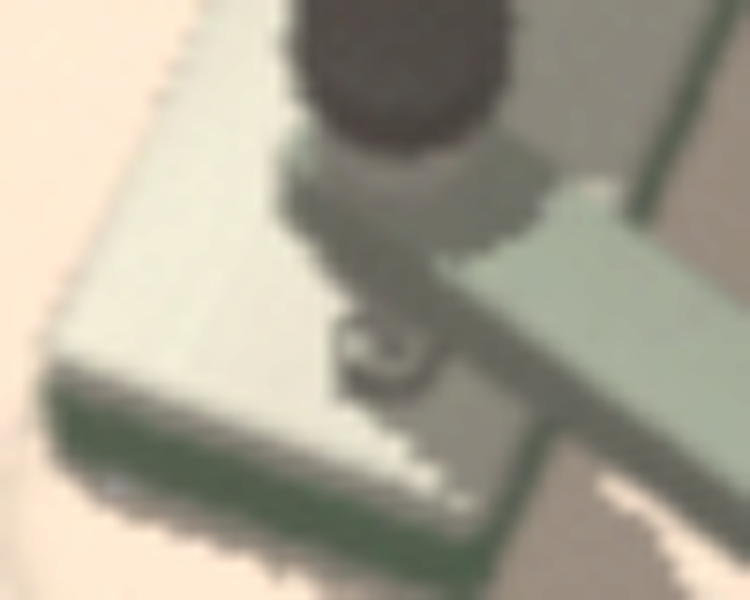

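The spike comes down to zoomed (388,347), at the centre of the ring. The tin sits flat at 9.9° and the knob is at 0.20 m. Handing in.

```bash
python3 -c "
from plant import ctrl
print(ctrl.hand_in())"
```

```text
the job is handed in; nothing more can be done
None
```

I slid the oil tin flat under the punch and pushed the knob down until the spike's tip rested on the lid, about 1–2 mm from the ring's middle by the camera; I handed in at about 11 s, with the arm clear and the bystanders untouched.

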